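# Turn the circuit board over in its rotating holder

### The job

Using only pushes with the fingertips, turn the circuit board right over in its rotating holder, so that its solder side faces up and the board lies level against the far stop of its pivot; then move clear. It turns only one way: push the gold-contact edge down, then push the plain edge as it comes up, over the top and down on the other side. Push gently, do not pinch or lift anything, keep the holder standing where it is (sliding it a centimetre or two does no harm), and leave the tin, bottle and solder spool alone.

Things in the scene. Friction and masses are not known exactly. Their poses are not given: they have to be found in the camera images.
- holder: Loose board holder, about 1.5 to 2.4 kg: grey base 140 (x) x 200 (y) x 12 mm, two aluminium posts at y = +-88 mm (24 x 14 mm, tops 100 mm above the table) with small black knobs outside, to y = +-107 mm. Origin: centre of the base's underside. The board's pivot axis lies along its y, 85 mm above the origin. Its +x points away from the robot, within 1.2 rad.
- board (a joint): Angle of the green circuit board (rad). 0: level, component side up. Grows as the gold edge (at the holder's +x side at 0) goes down and the plain edge rises; pi/2: on edge, plain edge on top; pi: level at the stop, solder side (bright dots) up, plain edge at +x. Stops at 0 and pi; the pivot is stiff (0.09 N m) and stays at any angle it is left at.
- gold_edge (a point): Middle of the board's edge with gold contacts, 50 mm from the pivot axis, at mid-thickness. Axes are the board's: x from plain to gold edge, y along the pivot, z out of the component side. The board is 100 mm in x, 136 mm in y, 3 mm thick, its mid-plane on the axis.
- plain_edge (a point): Middle of the other, plain edge, 50 mm from the axis; same axes. Components (black chips, blue capacitors) rise up to 8 mm and stay within 32 mm of the axis; the solder side is flat. A dark jaw (44 mm in x, 12 mm thick) holds each end of the board, 65 to 77 mm from its middle in y.
- tin: Bystander: loose round steel tip-cleaner tin with green band, 65 mm diameter, 40 mm high; origin at the centre of its underside.
- flux: Bystander: loose amber flux bottle with red cap, 44 mm diameter, 95 mm high; origin at the centre of its underside.
- spool: Bystander: loose solder spool standing on its flange, blue flanges 60 mm diameter, 50 mm high; origin at the centre of its underside.
Mind the look-alikes: they are no part of the job. What is shaped like the holder but orange or pink is not meant.

How it is judged:
At the end, for the whole second after the job is handed in: The board is turned over to within 0.12 rad (7 degrees) of its far stop, solder side up and still; the holder stands flat on the table, within 30 mm of where it began and at rest; tin, bottle and spool are within 15 mm of where they began (value of joint board above 3.02 rad and velocity of joint board between -0.05 and 0.05 rad/s and angle between holder's own z axis and vertical below 0.03 rad and height (world z) of holder below 0.004 m and distance of holder from where it was at the start of the episode below 0.03 m and linear speed of holder below 0.01 m/s and distance of each of tin, flux, spool from where it was at the start of the episode below 0.015 m); the robot touches nothing.
It fails at once if the holder is lifted off the table (10 mm) (height (world z) of holder above 0.01 m).
It fails at once if the holder is tipped (more than 0.15 rad) (angle between holder's own z axis and vertical above 0.15 rad).
It fails at once if the holder is shoved more than 30 mm from its place (distance of holder from where it was at the start of the episode above 0.03 m).
It fails at once if the board or holder is squeezed or pressed hard (over 60 N) (contact force between the fingers and holder above 60 N).
It fails at once if the tin, bottle or spool is moved more than 15 mm (distance of any of tin, flux, spool from where it was at the start of the episode above 0.015 m).
It also fails if it takes over 48 s, if anything falls off the work surface, if the arm or the gripper's body presses on something with over 40 N, if the wrist force passes 120 N, or if a joint passes its speed limit or range.

### The arm

A 6-joint arm with a two-finger parallel gripper is mounted at the origin on the work surface. World frame = base frame: x ahead of the robot, y to its left, z up, the work surface at z = 0. Lengths are in m, angles in rad, forces in N, time in s.
With the tool pointing down it reaches from about 0.325 to 0.775 m from the base axis. Payload 9.3 kg.
Tool frame: the origin (TCP) lies midway between the tips of the shut fingers; the grasp point (between the pads) lies 19 mm behind it; z points along the fingers, y is the line along which they close (so a half turn about z gives the same grasp; the last joint's range is limited). The gripper opens to 85 mm and grips with 20 to 120 N. Pads are 22 mm wide; open, the fingers measure 114 mm over their backs; the gripper's body (76 mm by 85 mm) begins 54 mm behind the grasp point. The pads swing forward as they close: fully open they stand 13 mm farther back than shut.
Start: joints at [1.174, 0.259, 0.021, 1.334, 0, 1.418], TCP at [0.133, 0.534, 0.205] pointing down, gripper open.
Joint ranges: [-3.04, 3.04], [-0.91, 1.82], [-1.04, 1.36], [-1.92, 1.95], [-1.52, 1.45], [-3.14, 3.14]. Speed limits (rad/s): [2.22, 2.22, 2.79, 3.14, 3.14, 3.14].

### API

Orientations are given as a 3x3 rotation matrix whose columns are the frame's x, y, z axes.
In Python, from plant import robot, grab_frame gives the robot as it stands. The module is installed in compiled form; this text tells all that it offers.
- The arm moves only by the tool drive_tool, never from a script. Its argument "rows" is a list of rows, each an object with "offset": the shift along the world's x, y, z scaled (see below), a list of three; "yaw": the turn about the world's z scaled (see below); "gripper": the closure, from -1 (fully open) to 1 (shut). A call has 1 to 12 rows; each row shifts and turns the commanded pose from where the row before left it; what a row does not reach is not made up. The controller multiplies each number of a shift by 250 mm and each number of a turn by 45 degrees. A row lasts 1/12 s, in which the tool goes at most 41.7 mm and 7.16 degrees, less where a joint would pass 70% of its speed; a pose out of reach is approached as far as the arm can. A call with a number of a shift or a turn outside -1 to 1 is refused whole. A call with a gripper value outside its range is refused whole. The fingers move at their own pace and stop on an object; "force" is the grip in N (left out, the last holds). Time passes only in rows, so rows that do not move let the fingers close. It gives the time, the measured TCP pose, the force, the opening and the grip force at its end, in the units of the state.
- robot.observe(): the state, without advancing time (a new reading comes with each control period).
- grab_frame(name): name is "side" or "top"; returns a dict with "color" (400x640x3 uint8, red, green, blue), "mtx" (3x3 intrinsics, pixels), "position" and "rotation" of the camera in the world. Camera axes: x right, y up, looking along -z (the intrinsics and any distortion apply to the point x, -y, -z); pixel columns grow to the right and rows downward; lengths in m; the calibration is good to about 2 mm. A picture is of the moment at which its call begins. There is no depth.
- robot.job_done(): hands the job in; it is judged then, once.
The state is a dict: "clock": time; "joint_positions": joint angles; "qd": joint speeds; "effort": joint torques, N m; "tcp_pos": TCP position; "ee_rot": TCP orientation; "contact_force": force on the tool from outside, world axes, zero at the start; "wrist_torque": the same for the moment, N m; "opening": finger opening in m; "grasp_force": force on a finger pad.
Only numpy, scipy, OpenCV 4.12 (cv2) and the standard library are available. Lean on these libraries where they do the work, as an engineer would, in place of code of your own. Each camera call takes 0.05 s, during which the arm holds its last target. There are 200 camera calls.

## Working session

There is one attempt and no reset: what is moved stays moved. The work goes in short steps, Python scripts to look and compute and a tool call to move; the robot and the scene stay as the last step left them, time stands still between calls to the robot, and variables do not carry over. Pictures are saved under pics/ and viewed, at most 10 in all, crops included, and the job is handed in when it is done.

Besides the shell and the picture viewer there is one more tool, called after "Request:" by a JSON object that holds its "method" and its "body", one argument or row to a line. drive_tool: Moves the arm, as the interface text tells. Shifts and turns lie within -1 to 1; 1 stands for 250 mm of shift or 45 degrees of turn. Its arguments: {"type":"object","properties":{"rows":{"type":"array"},"force":{"type":"number"}},"required":["rows"]}

```bash
mkdir -p pics
cat > h.py <<'E'
import cv2,numpy as np
from plant import robot,grab_frame
def save(n,f):
    cv2.imwrite(f'pics/{n}.png',f['color'][:,:,::-1])
def ray(f,u,v):
    K=np.array(f['mtx']);d=np.linalg.inv(K)@[u,v,1.]
    d=np.array([d[0],-d[1],-d[2]]);return np.array(f['position']),np.array(f['rotation'])@d
def atz(f,u,v,z):
    p,d=ray(f,u,v);return p+d*(z-p[2])/d[2]
def tri(fa,a,fb,b):
    p,d=ray(fa,*a);q,e=ray(fb,*b)
    s=np.linalg.lstsq(np.c_[d,-e],q-p,rcond=None)[0]
    A,B=p+d*s[0],q+e*s[1];return (A+B)/2,np.linalg.norm(A-B)
def proj(f,P):
    c=np.array(f['rotation']).T@(np.array(P)-f['position']);k=np.array(f['mtx'])@[c[0],-c[1],-c[2]];return k[:2]/k[2]
E
python3 - <<'E'
from h import *
import pickle
fs={n:grab_frame(n) for n in('side','top')}
pickle.dump(fs,open('f0.pkl','wb'))
for n,f in fs.items(): save(n+'0',f);print(n,f['position'],f['rotation'],f['mtx'],f.keys())
print(robot.observe())
E
```

```text
side [0.50637185 0.83539453 1.04981368] [[-0.99963004  0.01440206 -0.02307314]
 [-0.02594086 -0.75985104  0.64957946]
 [-0.00817686  0.64993768  0.75994352]] [[404.55073689   0.         321.55883177]
 [  0.         404.55073689 200.86825157]
 [  0.           0.           1.        ]] dict_keys(['color', 'mtx', 'position', 'rotation'])
top [ 0.43798192 -0.02100851  1.01388424] [[-0.00883967  0.99488145 -0.1006616 ]
 [-0.99990031 -0.00990267 -0.01006538]
 [-0.01101068  0.10056259  0.99486981]] [[385.5951369    0.         323.2622548 ]
 [  0.         385.5951369  199.24159975]
 [  0.           0.           1.        ]] dict_keys(['color', 'mtx', 'position', 'rotation'])
{'clock': 0.1, 'joint_positions': array([1.17439166e+00, 2.59156147e-01, 2.08566042e-02, 1.33369251e+00,
       1.13609434e-05, 1.41820963e+00]), 'qd': array([ 3.17678983e-04, -1.57446927e-03,  1.25688304e-03, -9.82892039e-06,
       -2.19223468e-04,  8.56743392e-05]), 'effort': array([ 4.94968190e-03, -5.56695807e+01,  3.45069551e+01,  1.17008828e-02,
       -9.98765290e-05,  1.45777261e-05]), 'tcp_pos': array([0.13266408, 0.53348358, 0.20402309]), 'ee_rot': array([[-9.70423309e-01,  2.41409151e-01, -4.72154540e-04],
       [ 2.41409536e-01,  9.70422706e-01, -1.09861614e-03],
       [ 1.92973496e-04, -1.18010532e-03, -9.99999285e-01]]), 'contact_force': array([ 0.7338699 , -0.32885576, -0.40849704]), 'wrist_torque': array([-0.02913695,  0.03792643,  0.01834257]), 'grasp_force': 0.0, 'opening': 0.08516683052767929}
```

View pics/top0.png

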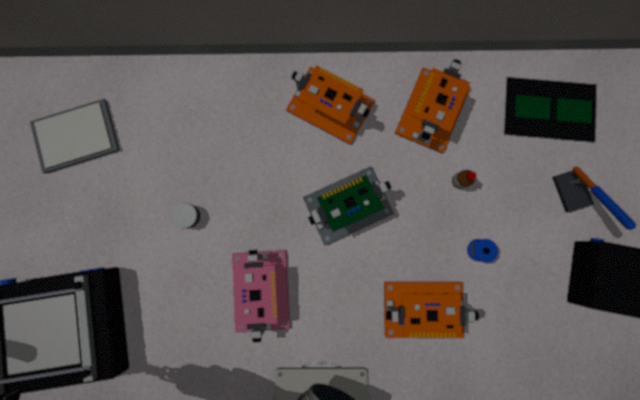

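View pics/side0.png

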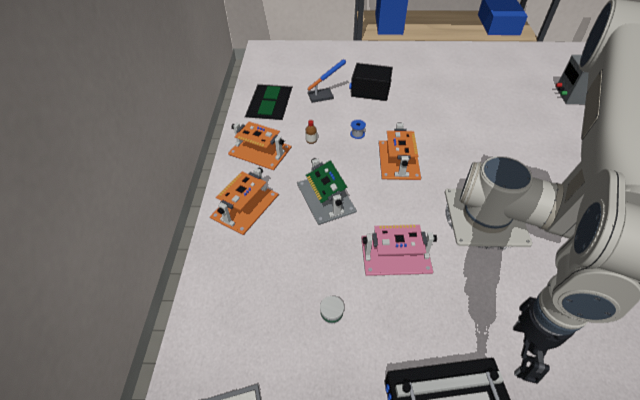

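The top view shows one grey-based holder with a green board at (350,204). The look-alikes are orange at (333,102), (435,107) and (425,310), and pink at (262,290). Only the grey one fits the description. The tin is at (185,215), the bottle at (465,179) and the spool at (483,250). In the side view the holder is at (326,187). I'll confirm it in an enlarged crop.

Run:
```python
from h import *
import pickle
fs=pickle.load(open('f0.pkl','rb'))
a=fs['top']['color'][155:255,295:405];b=fs['side']['color'][145:235,285:375]
a=cv2.resize(a,(440,400),interpolation=cv2.INTER_CUBIC);b=cv2.resize(b,(360,360),interpolation=cv2.INTER_CUBIC)
o=np.zeros((400,800,3),np.uint8);o[:,:440]=a;o[:360,440:]=b
o=np.clip(o.astype(float)*1.5,0,255).astype(np.uint8)
cv2.imwrite('pics/crop0.png',o[:,:,::-1])
```

```text
(no output)
```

View pics/crop0.png

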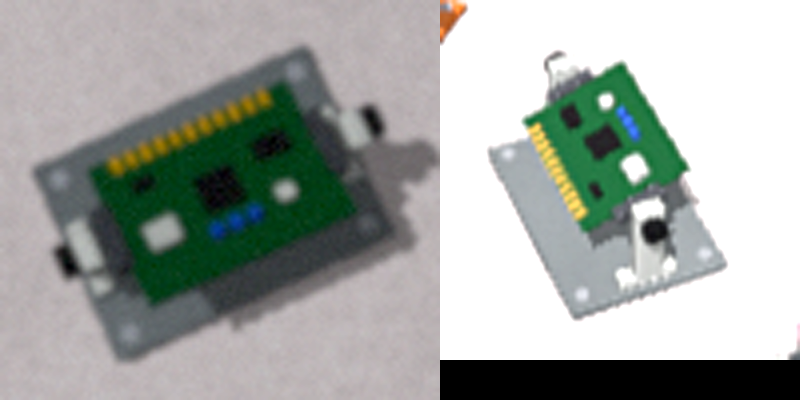

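Run:
```python
from h import *
import pickle
np.set_printoptions(precision=4,suppress=True)
fs=pickle.load(open('f0.pkl','rb'));t,s=fs['top'],fs['side']
P={}
for n,a,b in [('g+',(318,197.5),(320.8,202.5)),('g-',(367.5,175.5),(306.3,175.5)),('p-',(383.8,207.5),(330.5,160.8)),('p+',(333,230.8),(347.5,187.5)),
 ('b1',(303.8,198),(318.8,224.5)),('b2',(371.3,166.3),(297.5,182.5)),('b4',(325.5,245.5),(356.3,211.3)),('b3',(395,213),None)]:
    if b: P[n],e=tri(t,a,s,b);print(n,P[n],e)
    print('   base z=.012',atz(t,*a,.012))
c=sum(P[k] for k in('g+','g-','p-','p+'))/4
y=P['g+']-P['g-']+P['p+']-P['p-'];y/=np.linalg.norm(y)
x=P['g+']-P['p+']+P['g-']-P['p-'];print(c,y,x/2,'yaw',np.arctan2(-y[0],y[1]))
for n,a,z in[('tin',(185,215),.04),('flux',(468,177),.095),('spool',(485,250),.05)]:print(n,atz(t,*a,z))
```

```text
g+ [0.5384 0.0015 0.0662] 0.00015337382607483212
   base z=.012 [0.5441 0.0028 0.012 ]
g- [ 0.592  -0.1222  0.0613] 0.0016227135935528837
   base z=.012 [ 0.6008 -0.1275  0.012 ]
p- [ 0.5095 -0.1553  0.0996] 0.00030338978371722327
   base z=.012 [ 0.5162 -0.1682  0.012 ]
p+ [ 0.4548 -0.0341  0.0999] 0.0010591142432230267
   base z=.012 [ 0.457  -0.0354  0.012 ]
b1 [0.5444 0.0406 0.0016] 0.00032669269604000564
   base z=.012 [0.5431 0.04   0.012 ]
b2 [ 0.6254 -0.1384  0.0085] 0.0008163950859260497
   base z=.012 [ 0.6252 -0.138   0.012 ]
b4 [ 0.4203 -0.0156  0.0033] 0.002201719925577434
   base z=.012 [ 0.4193 -0.0156  0.012 ]
   base z=.012 [ 0.5016 -0.1969  0.012 ]
[ 0.5237 -0.0775  0.0817] [-0.4043  0.9144  0.0196] [ 0.0831  0.0344 -0.036 ] yaw 0.4162863919769959
tin [0.4998 0.3402 0.04  ]
flux [ 0.5811 -0.3595  0.095 ]
spool [ 0.4056 -0.4094  0.05  ]
```

The crop confirms it: grey base, green board, gold edge away from the robot. The holder is at (0.523, -0.078) with yaw about 0.418. The board is already at about 0.38 rad. I'll shut the fingers and move over the gold side.

Request:
{"method": "drive_tool", "body": {
  "rows": [
    {"offset":[0.085,-0.119,0],"yaw":0.14,"gripper":1},
    {"offset":[0.085,-0.119,0],"yaw":0.14,"gripper":1},
    {"offset":[0.085,-0.119,0],"yaw":0.14,"gripper":1},
    {"offset":[0.085,-0.119,0],"yaw":0.14,"gripper":1},
    {"offset":[0.085,-0.119,0],"yaw":0.14,"gripper":1},
    {"offset":[0.085,-0.119,0],"yaw":0.14,"gripper":1},
    {"offset":[0.085,-0.119,0],"yaw":0,"gripper":1},
    {"offset":[0.085,-0.119,0],"yaw":0,"gripper":1},
    {"offset":[0.085,-0.119,0],"yaw":0,"gripper":1},
    {"offset":[0.085,-0.119,0],"yaw":0,"gripper":1}
  ],
  "force": 20
}}

```text
clock: 0.93
tcp_pos: [0.3443, 0.2368, 0.2045]
ee_rot: [[-0.918, -0.397, -0.0], [-0.397, 0.918, -0.0], [0.0, -0.0, -1.0]]
contact_force: [0.2, 1.4, -0.1]
opening: -0.0001
grasp_force: 0.0
```

Request:
{"method": "drive_tool", "body": {
  "rows": [
    {"offset":[0.087,-0.119,0],"yaw":0,"gripper":1},
    {"offset":[0.087,-0.119,0],"yaw":0,"gripper":1},
    {"offset":[0.087,-0.119,0],"yaw":0,"gripper":1},
    {"offset":[0.087,-0.119,0],"yaw":0,"gripper":1},
    {"offset":[0.087,-0.119,0],"yaw":0,"gripper":1},
    {"offset":[0.087,-0.119,0],"yaw":0,"gripper":1},
    {"offset":[0.087,-0.119,0],"yaw":0,"gripper":1},
    {"offset":[0.087,-0.119,0],"yaw":0,"gripper":1},
    {"offset":[0.087,-0.119,0],"yaw":0,"gripper":1},
    {"offset":[0.087,-0.119,0],"yaw":0,"gripper":1},
    {"offset":[0,0,0],"yaw":0,"gripper":1},
    {"offset":[0,0,0],"yaw":0,"gripper":1}
  ]
}}

```text
clock: 1.93
tcp_pos: [0.5618, -0.0607, 0.2033]
ee_rot: [[-0.919, -0.394, -0.002], [-0.394, 0.919, 0.001], [0.002, 0.001, -1.0]]
contact_force: [-0.9, 0.4, -0.4]
opening: 0.0003
grasp_force: 0.0
```

```bash
cat > shot.py <<'E'
from h import *
import sys
n=sys.argv[1]
t,s=grab_frame('top'),grab_frame('side')
C=[.523,-.0775,.085]
def cr(f):
    u,v=proj(f,C).astype(int);w=60
    a=f['color'][max(0,v-w):v+w,u-w-6:u+w+6];print((u-w-6,v-w))
    return cv2.resize(a,None,fx=3,fy=3,interpolation=cv2.INTER_CUBIC)
a,b=cr(t),cr(s);o=np.hstack([a,b]);print(o.shape)
cv2.imwrite(f'pics/{n}.png',np.clip(o[:,:,::-1]*1.3,0,255).astype(np.uint8))
E
python3 shot.py a1
```

```text
(np.int64(284), np.int64(142))
(np.int64(260), np.int64(120))
(360, 792, 3)
```

View pics/a1.png

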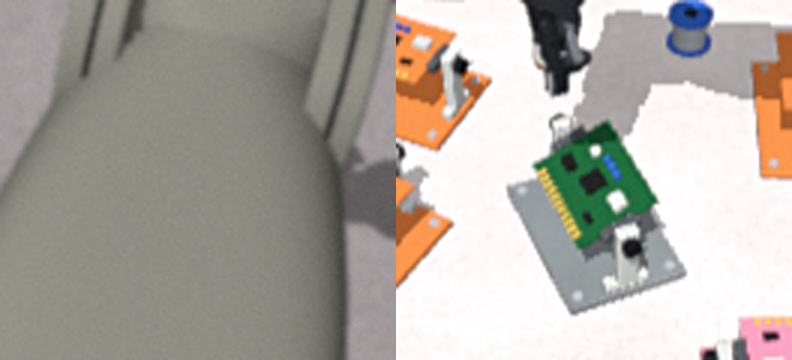

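Side view: the fingertips, at (556,90) in the crop, hang above the gold edge of the grey holder. The arm hides the top view. I'll go down now.

Request:
{"method": "drive_tool", "body": {
  "rows": [
    {"offset":[0,0,-0.12],"yaw":0,"gripper":1},
    {"offset":[0,0,-0.12],"yaw":0,"gripper":1},
    {"offset":[0,0,-0.12],"yaw":0,"gripper":1},
    {"offset":[0,0,-0.04],"yaw":0,"gripper":1},
    {"offset":[0,0,-0.04],"yaw":0,"gripper":1},
    {"offset":[0,0,-0.03],"yaw":0,"gripper":1},
    {"offset":[0,0,-0.02],"yaw":0,"gripper":1},
    {"offset":[0,0,-0.02],"yaw":0,"gripper":1},
    {"offset":[0,0,-0.02],"yaw":0,"gripper":1},
    {"offset":[0,0,-0.02],"yaw":0,"gripper":1}
  ]
}}

```text
clock: 2.87
tcp_pos: [0.5618, -0.0591, 0.0674]
ee_rot: [[-0.918, -0.397, 0.001], [-0.397, 0.918, -0.0], [-0.001, -0.001, -1.0]]
contact_force: [-0.4, -0.7, -1.1]
opening: -0.0001
grasp_force: 0.0
```

Request:
{"method": "drive_tool", "body": {
  "rows": [
    {"offset":[0,0,-0.02],"yaw":0,"gripper":1},
    {"offset":[0,0,-0.02],"yaw":0,"gripper":1},
    {"offset":[0,0,-0.01],"yaw":0,"gripper":1},
    {"offset":[0,0,0],"yaw":0,"gripper":1}
  ]
}}

```text
clock: 3.2
tcp_pos: [0.561, -0.059, 0.0539]
ee_rot: [[-0.918, -0.396, -0.001], [-0.396, 0.918, 0.0], [0.001, 0.001, -1.0]]
contact_force: [-0.2, -0.4, -0.1]
opening: -0.0001
grasp_force: 0.0
```

```bash
python3 shot.py a2
```

```text
(np.int64(284), np.int64(142))
(np.int64(260), np.int64(120))
(360, 792, 3)
```

View pics/a2.png

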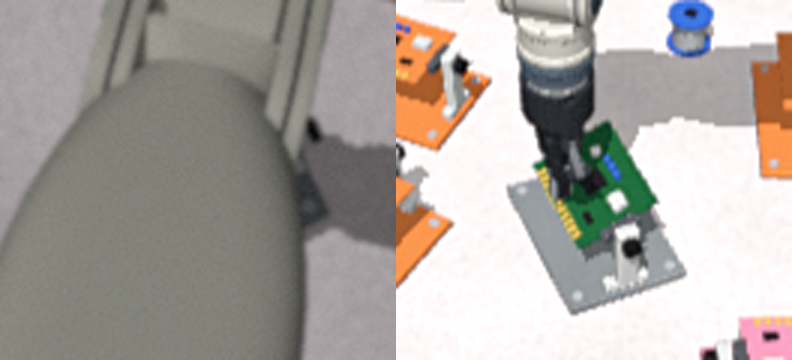

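The tip reads z=0.054 with no clear force. I'll take a closer look at the board edge.

```bash
cat > zoom.py <<'E'
from h import *
import sys,pickle
s=grab_frame('side');s0=pickle.load(open('f0.pkl','rb'))['side']
c=[cv2.resize(f['color'][145:235,285:365],(400,450),interpolation=cv2.INTER_CUBIC) for f in (s0,s)]
cv2.imwrite(f'pics/{sys.argv[1]}.png',np.hstack(c)[:,:,::-1])
print(proj(s,robot.observe()['tcp_pos']),robot.observe()['tcp_pos'])
E
python3 zoom.py z2
```

```text
[314.38768577 190.67292739] [ 0.561458   -0.05907068  0.05476162]
```

View pics/z2.png

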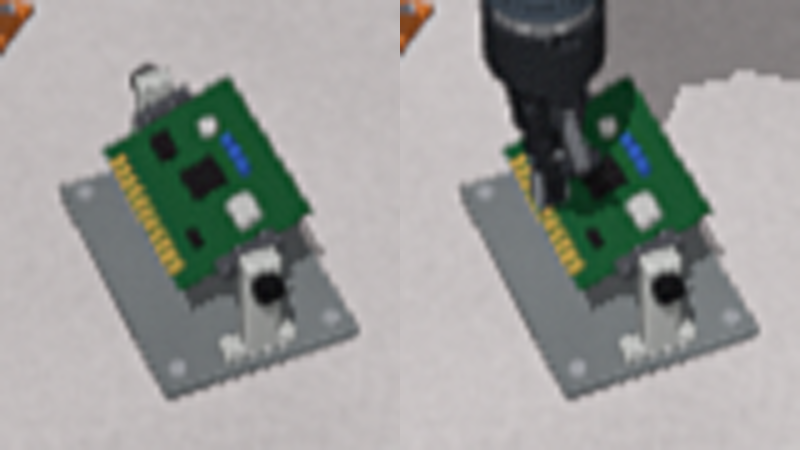

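Run:
```python
from h import *
s=grab_frame('side')
print('a1 tip',proj(s,[.5618,-.0607,.2033]))
for z in(.055,.065,.075):
  print(z,proj(s,[.5615,-.059,z]))
o=robot.observe();print(o['tcp_pos'],o['contact_force'],o['wrist_torque'],o['opening'])
c=np.array([.523,-.0775,.085]);X=np.array([.914,.406,0]);Y=np.array([-.406,.914,0])
for th in(0.2,.38,.55,.7):
  ed=c+.05*(np.cos(th)*X-np.sin(th)*np.array([0,0,1]))
  print(th,[((proj(s,ed+k*Y)-[285,145])*5).round() for k in(.068,-.068)])
a=s['color'][155:200,290:335];b=cv2.resize(a,(540,540),interpolation=cv2.INTER_NEAREST);cv2.imwrite('pics/z3.png',np.clip(b[:,:,::-1]*1.4,0,255).astype(np.uint8))
```

```text
a1 tip [313.23463956 157.49484078]
0.055 [314.37263924 190.64042283]
0.065 [314.30673894 188.60604635]
0.075 [314.2400816  186.54829955]
[ 0.56149242 -0.05909384  0.05483866] [ 0.47043384  0.13761508 -0.05863253] [ 0.03460422 -0.03097655 -0.00929169] 0.00029343265057858205
0.2 [array([176., 282.]), array([ 99., 141.])]
0.38 [array([180., 290.]), array([103., 148.])]
0.55 [array([186., 296.]), array([109., 155.])]
0.7 [array([192., 300.]), array([115., 159.])]
```

View pics/z3.png

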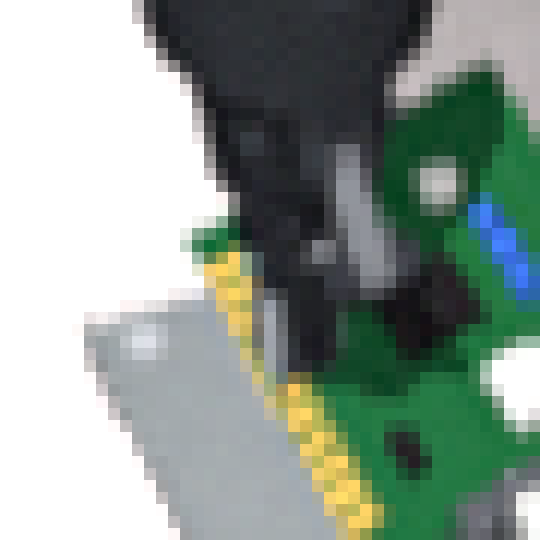

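The visible tip, at about (315,186), is roughly 18 mm higher than the reported TCP would put it. The board hasn't moved yet. I'll keep going down in small steps and check.

Request:
{"method": "drive_tool", "body": {
  "rows": [
    {"offset":[0,0,-0.02],"yaw":0,"gripper":1},
    {"offset":[0,0,-0.02],"yaw":0,"gripper":1}
  ]
}}

```text
clock: 3.57
tcp_pos: [0.5617, -0.0592, 0.0447]
ee_rot: [[-0.918, -0.397, 0.001], [-0.397, 0.918, -0.0], [-0.001, -0.001, -1.0]]
contact_force: [-1.0, -1.0, 3.0]
opening: 0.0002
grasp_force: 1.6
```

```bash
cat > num.py <<'E'
from h import *
# fit board angle from gold-pixel / green mask in side view: compare mask with predicted quad
s=grab_frame('side');o=robot.observe();np.set_printoptions(precision=4,suppress=True)
print(o['clock'],o['tcp_pos'],o['contact_force'],o['opening'])
hsv=cv2.cvtColor(s['color'],cv2.COLOR_RGB2HSV)
roi=np.zeros(hsv.shape[:2],bool);roi[140:235,285:375]=1
gold=cv2.inRange(hsv,(20,110,110),(32,255,255)).astype(bool)&roi
green=cv2.inRange(hsv,(50,120,30),(80,255,255)).astype(bool)&roi
for n,m in(('gold',gold),('green',green)):
    v,u=np.nonzero(m)
    if len(u):print(n,len(u),'u',u.min(),u.max(),'v',v.min(),v.max(),'mean',u.mean().round(2),v.mean().round(2))
E
python3 num.py
```

```text
3.6167 [ 0.5612 -0.0591  0.0436] [ 1.9101 -0.3022  1.4604] 9.673164260739838e-05
gold 48 u 308 321 v 177 199 mean 315.33 190.06
green 480 u 307 345 v 160 202 mean 329.48 181.71
```

Request:
{"method": "drive_tool", "body": {
  "rows": [
    {"offset":[-0.007,-0.003,-0.02],"yaw":0,"gripper":1},
    {"offset":[-0.007,-0.003,-0.02],"yaw":0,"gripper":1},
    {"offset":[-0.007,-0.003,-0.02],"yaw":0,"gripper":1}
  ]
}}

```text
clock: 3.87
tcp_pos: [0.5561, -0.0613, 0.0293]
ee_rot: [[-0.918, -0.397, 0.001], [-0.397, 0.918, -0.0], [-0.001, -0.0, -1.0]]
contact_force: [0.5, -0.0, 3.6]
opening: 0.0001
grasp_force: 1.5
```

```bash
python3 num.py; python3 zoom.py z4
```

```text
3.9167 [ 0.5553 -0.0614  0.0282] [ 1.9158 -1.0323  0.3768] -0.00024471453302973086
gold 26 u 311 324 v 180 202 mean 320.73 195.85
green 334 u 311 341 v 161 204 mean 330.08 183.16
[316.39929001 195.41364812] [ 0.55534139 -0.06128419  0.0286154 ]
```

View pics/z4.png

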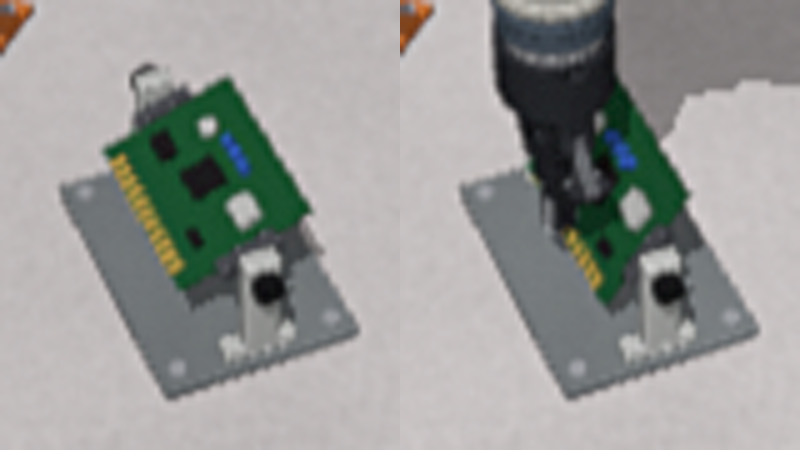

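Board has turned further; its near gold corner is at (207,305) in the zoom and the holder hasn't moved. Next I'll get the angle.

```bash
cat > ang.py <<'E'
from h import *
def corners(s,th,C=(.523,-.0775)):
  c=np.array([*C,.085]);X=np.array([.914,.406,0]);Y=np.array([-.406,.914,0]);Z=np.array([0,0,1.])
  r=.05*(np.cos(th)*X-np.sin(th)*Z)
  return [proj(s,c+a*r+k*Y).round(1) for a in(1,-1) for k in(.068,-.068)]
if __name__=='__main__':
  s=grab_frame('side')
  print('g+ g- p+ p-')
  for th in np.arange(.4,3.2,.1): print(round(th,2),*corners(s,th))
E
python3 ang.py
```

```text
g+ g- p+ p-
0.4 [321.1 203.1] [305.8 174.8] [347.9 186.5] [330.9 159.1]
0.5 [321.7 203.8] [306.4 175.6] [347.3 185.8] [330.3 158.3]
0.6 [322.5 204.4] [307.2 176.2] [346.6 185.1] [329.6 157.6]
0.7 [323.4 204.9] [308.1 176.8] [345.8 184.5] [328.8 157. ]
0.8 [324.4 205.3] [309.  177.3] [344.8 184. ] [327.8 156.5]
0.9 [325.4 205.6] [310.1 177.6] [343.8 183.6] [326.8 156. ]
1.0 [326.6 205.8] [311.2 177.9] [342.6 183.4] [325.7 155.7]
1.1 [327.8 205.9] [312.4 178. ] [341.4 183.2] [324.4 155.5]
1.2 [329.1 205.9] [313.6 178.1] [340.  183.2] [323.2 155.4]
1.3 [330.4 205.8] [314.9 178. ] [338.6 183.3] [321.8 155.5]
1.4 [331.8 205.6] [316.2 177.8] [337.2 183.5] [320.5 155.6]
1.5 [333.2 205.2] [317.6 177.5] [335.7 183.8] [319.1 155.9]
1.6 [334.6 204.8] [318.9 177.2] [334.3 184.2] [317.7 156.3]
1.7 [336.  204.3] [320.2 176.7] [332.8 184.8] [316.3 156.8]
1.8 [337.4 203.6] [321.5 176.1] [331.3 185.4] [314.9 157.4]
1.9 [338.7 202.9] [322.8 175.4] [329.9 186.2] [313.5 158.1]
2.0 [340.  202.1] [324.  174.7] [328.5 187. ] [312.2 158.9]
2.1 [341.3 201.3] [325.2 173.9] [327.2 188. ] [311.  159.7]
2.2 [342.5 200.4] [326.3 173. ] [325.9 188.9] [309.8 160.7]
2.3 [343.6 199.4] [327.3 172. ] [324.7 190. ] [308.8 161.7]
2.4 [344.6 198.4] [328.3 171. ] [323.7 191.1] [307.8 162.8]
2.5 [345.6 197.3] [329.1 170. ] [322.7 192.2] [306.9 163.9]
2.6 [346.4 196.2] [329.9 168.9] [321.9 193.4] [306.2 165. ]
2.7 [347.1 195.1] [330.5 167.8] [321.2 194.5] [305.6 166.2]
2.8 [347.7 194. ] [331.  166.7] [320.7 195.7] [305.1 167.3]
2.9 [348.2 192.9] [331.4 165.6] [320.3 196.8] [304.7 168.5]
3.0 [348.5 191.8] [331.7 164.5] [320.  197.9] [304.5 169.6]
3.1 [348.7 190.7] [331.9 163.4] [319.9 199. ] [304.5 170.7]
```

Angle is about 1.0 rad, since g+ and p+ both match. The real tip sits about 20 mm above the reported TCP, which fits the contact too. I'll rise, cross to the plain-edge side, and lower behind it.

Request:
{"method": "drive_tool", "body": {
  "rows": [
    {"offset":[0,0,0.12],"yaw":0,"gripper":1},
    {"offset":[0,0,0.14],"yaw":0,"gripper":1},
    {"offset":[0,0,0.14],"yaw":0,"gripper":1},
    {"offset":[0,0,0.16],"yaw":0,"gripper":1},
    {"offset":[-0.083,-0.037,0],"yaw":0,"gripper":1},
    {"offset":[-0.083,-0.037,0],"yaw":0,"gripper":1},
    {"offset":[-0.083,-0.037,0],"yaw":0,"gripper":1},
    {"offset":[-0.083,-0.037,0],"yaw":0,"gripper":1},
    {"offset":[0,0,0],"yaw":0,"gripper":1},
    {"offset":[0,0,-0.1],"yaw":0,"gripper":1},
    {"offset":[0,0,-0.1],"yaw":0,"gripper":1},
    {"offset":[0,0,-0.08],"yaw":0,"gripper":1}
  ]
}}

```text
clock: 5.02
tcp_pos: [0.4728, -0.0981, 0.0984]
ee_rot: [[-0.918, -0.396, -0.0], [-0.396, 0.918, 0.0], [0.0, 0.0, -1.0]]
contact_force: [-0.1, 0.5, -0.3]
opening: -0.0002
grasp_force: 0.0
```

```bash
python3 num.py
```

```text
5.0667 [ 0.4711 -0.0974  0.095 ] [-1.1333  0.3666 -3.8915] -1.8043783886814604e-05
gold 50 u 312 324 v 179 201 mean 318.08 190.22
green 491 u 311 341 v 158 204 mean 326.47 180.01
```

Now pushing the plain edge along +x', over the top.

Request:
{"method": "drive_tool", "body": {
  "rows": [
    {"offset":[0.036,0.016,0.008],"yaw":0,"gripper":1},
    {"offset":[0.018,0.008,0],"yaw":0,"gripper":1},
    {"offset":[0.018,0.008,0],"yaw":0,"gripper":1},
    {"offset":[0.018,0.008,0],"yaw":0,"gripper":1},
    {"offset":[0.018,0.008,0],"yaw":0,"gripper":1},
    {"offset":[0.018,0.008,0],"yaw":0,"gripper":1}
  ]
}}

```text
clock: 5.57
tcp_pos: [0.5054, -0.0841, 0.1022]
ee_rot: [[-0.918, -0.397, 0.001], [-0.397, 0.918, -0.0], [-0.001, -0.001, -1.0]]
contact_force: [-0.4, 0.3, -0.5]
opening: -0.0001
grasp_force: 0.0
```

```bash
python3 num.py
```

```text
5.6167 [ 0.506  -0.0839  0.102 ] [ 0.333  -1.0637 -1.0959] 9.009576083824329e-05
gold 50 u 312 324 v 179 201 mean 318.08 190.22
green 471 u 311 341 v 158 204 mean 326.41 180.72
```

No contact: the tip passed just over the edge. I'll back off, go 15 mm lower and push again.

Request:
{"method": "drive_tool", "body": {
  "rows": [
    {"offset":[-0.07,-0.031,0],"yaw":0,"gripper":1},
    {"offset":[-0.07,-0.031,0],"yaw":0,"gripper":1},
    {"offset":[0,0,-0.03],"yaw":0,"gripper":1},
    {"offset":[0,0,-0.03],"yaw":0,"gripper":1},
    {"offset":[0.036,0.016,0],"yaw":0,"gripper":1},
    {"offset":[0.018,0.008,0],"yaw":0,"gripper":1},
    {"offset":[0.018,0.008,0],"yaw":0,"gripper":1},
    {"offset":[0.018,0.008,0],"yaw":0,"gripper":1}
  ]
}}

```text
clock: 6.28
tcp_pos: [0.4927, -0.0895, 0.0866]
ee_rot: [[-0.918, -0.397, -0.001], [-0.397, 0.918, -0.001], [0.001, -0.0, -1.0]]
contact_force: [-4.8, -2.6, 2.4]
opening: -0.0001
grasp_force: 2.0
```

```bash
python3 num.py
```

```text
6.3333 [ 0.4933 -0.0893  0.0866] [-1.2449  0.1834  1.3763] 0.000245909032653665
gold 41 u 313 325 v 180 202 mean 319.1 190.22
green 446 u 313 340 v 158 205 mean 326.58 180.0
```

Contact made: about 5 N along -x', and the gold edge is moving. Continuing.

Request:
{"method": "drive_tool", "body": {
  "rows": [
    {"offset":[0.018,0.008,0],"yaw":0,"gripper":1},
    {"offset":[0.018,0.008,0],"yaw":0,"gripper":1},
    {"offset":[0.018,0.008,0],"yaw":0,"gripper":1},
    {"offset":[0.018,0.008,0],"yaw":0,"gripper":1}
  ]
}}

```text
clock: 6.67
tcp_pos: [0.5106, -0.0815, 0.0867]
ee_rot: [[-0.918, -0.397, 0.0], [-0.397, 0.918, 0.0], [-0.0, -0.0, -1.0]]
contact_force: [-2.0, 0.1, 1.6]
opening: -0.0002
grasp_force: 1.1
```

```bash
python3 num.py
```

```text
6.7167 [ 0.5113 -0.0813  0.0866] [-1.5517  0.2541 -0.3224] 0.00011410221893557258
gold 4 u 318 330 v 180 201 mean 324.75 191.75
green 196 u 318 335 v 158 202 mean 326.01 178.33
```

Request:
{"method": "drive_tool", "body": {
  "rows": [
    {"offset":[0.018,0.008,0.012],"yaw":0,"gripper":1},
    {"offset":[0.022,0.01,0.012],"yaw":0,"gripper":1},
    {"offset":[0.018,0.008,0],"yaw":0,"gripper":1},
    {"offset":[0.018,0.008,0],"yaw":0,"gripper":1}
  ]
}}

```text
clock: 7.05
tcp_pos: [0.5295, -0.0731, 0.0927]
ee_rot: [[-0.918, -0.397, 0.0], [-0.397, 0.918, -0.0], [-0.0, -0.0, -1.0]]
contact_force: [-4.0, -1.5, -0.2]
opening: 0.0002
grasp_force: 1.3
```

```bash
python3 num.py
```

```text
7.1 [ 0.5303 -0.0729  0.0926] [-1.3249  0.2643 -0.016 ] -0.0002606096056187733
green 19 u 315 329 v 164 187 mean 321.42 174.63
```

Request:
{"method": "drive_tool", "body": {
  "rows": [
    {"offset":[0.015,0.007,-0.008],"yaw":0,"gripper":1},
    {"offset":[0.015,0.007,-0.008],"yaw":0,"gripper":1},
    {"offset":[0.011,0.005,-0.012],"yaw":0,"gripper":1},
    {"offset":[0.011,0.005,-0.012],"yaw":0,"gripper":1},
    {"offset":[0.008,0.003,-0.016],"yaw":0,"gripper":1},
    {"offset":[0.007,0.003,-0.016],"yaw":0,"gripper":1}
  ]
}}

```text
clock: 7.6
tcp_pos: [0.5466, -0.0656, 0.0745]
ee_rot: [[-0.918, -0.397, 0.001], [-0.397, 0.918, 0.0], [-0.001, -0.0, -1.0]]
contact_force: [0.7, 0.1, 4.0]
opening: 0.0001
grasp_force: 1.6
```

```bash
python3 num.py; python3 zoom.py z5
```

```text
7.65 [ 0.5463 -0.0655  0.0736] [ 0.9863 -0.5629  1.8784] -9.509915859484134e-05
gold 28 u 332 343 v 173 191 mean 337.36 181.79
green 366 u 307 345 v 167 195 mean 325.61 183.55
[319.08933562 185.39684205] [ 0.54584376 -0.06553246  0.07378647]
```

View pics/z5.png

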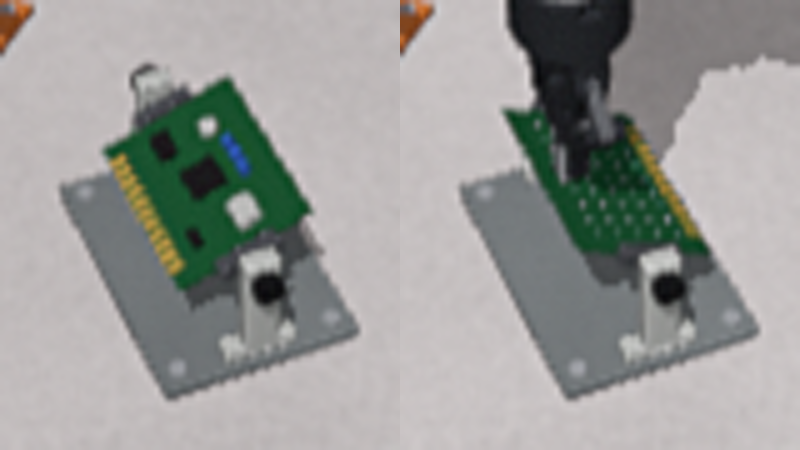

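Solder side is up, with its bright dots and the gold edge now on the robot side, at about 2.65 rad; the holder hasn't moved. Now pressing down to the stop.

Request:
{"method": "drive_tool", "body": {
  "rows": [
    {"offset":[0.008,0.003,-0.012],"yaw":0,"gripper":1},
    {"offset":[0.008,0.003,-0.012],"yaw":0,"gripper":1},
    {"offset":[0,0,-0.01],"yaw":0,"gripper":1}
  ]
}}

```text
clock: 7.95
tcp_pos: [0.5499, -0.0641, 0.0657]
ee_rot: [[-0.918, -0.397, -0.0], [-0.397, 0.918, 0.0], [-0.0, 0.0, -1.0]]
contact_force: [0.4, 1.5, 4.0]
opening: 0.0002
grasp_force: 1.4
```

```bash
python3 num.py
```

```text
8.0 [ 0.55   -0.064   0.0654] [0.2681 0.5352 0.7323] 0.00018927805424519219
gold 46 u 333 345 v 171 189 mean 338.52 179.87
green 476 u 306 346 v 166 197 mean 325.64 183.67
```

Request:
{"method": "drive_tool", "body": {
  "rows": [
    {"offset":[0,0,-0.01],"yaw":0,"gripper":1},
    {"offset":[0,0,-0.008],"yaw":0,"gripper":1}
  ]
}}

```text
clock: 8.17
tcp_pos: [0.5503, -0.0642, 0.0617]
ee_rot: [[-0.918, -0.397, 0.001], [-0.397, 0.918, 0.0], [-0.001, -0.0, -1.0]]
contact_force: [1.5, 2.1, 2.7]
opening: 0.0003
grasp_force: 1.5
```

Request:
{"method": "drive_tool", "body": {
  "rows": [
    {"offset":[0,0,-0.008],"yaw":0,"gripper":1}
  ]
}}

```text
clock: 8.25
tcp_pos: [0.5503, -0.0642, 0.0597]
ee_rot: [[-0.918, -0.397, 0.001], [-0.397, 0.918, 0.0], [-0.001, -0.0, -1.0]]
contact_force: [0.4, 1.7, 16.9]
opening: 0.0005
grasp_force: 9.3
```

Request:
{"method": "drive_tool", "body": {
  "rows": [
    {"offset":[0,0,-0.006],"yaw":0,"gripper":1}
  ]
}}

```text
clock: 8.33
tcp_pos: [0.5505, -0.0643, 0.0595]
ee_rot: [[-0.918, -0.397, 0.002], [-0.397, 0.918, -0.0], [-0.002, -0.001, -1.0]]
contact_force: [-7.0, 3.2, 32.4]
opening: -0.0001
grasp_force: 15.8
```

```bash
python3 num.py
```

```text
8.3833 [ 0.5504 -0.0642  0.0597] [-3.2868  1.8646 16.1543] -4.29922791424878e-05
gold 53 u 332 345 v 168 187 mean 338.81 178.17
green 525 u 306 346 v 164 199 mean 325.73 183.69
```

Force jumped to 32 N and z stopped at 0.0595, so the board is against the stop. Lifting clear.

Request:
{"method": "drive_tool", "body": {
  "rows": [
    {"offset":[0,0,0.04],"yaw":0,"gripper":1},
    {"offset":[0,0,0.12],"yaw":0,"gripper":1},
    {"offset":[0,0,0.14],"yaw":0,"gripper":1},
    {"offset":[0,0,0.14],"yaw":0,"gripper":1},
    {"offset":[0,0,0.14],"yaw":0,"gripper":1},
    {"offset":[-0.05,0.12,0],"yaw":0,"gripper":1},
    {"offset":[-0.05,0.12,0],"yaw":0,"gripper":1},
    {"offset":[-0.05,0.12,0],"yaw":0,"gripper":1},
    {"offset":[-0.05,0.12,0],"yaw":0,"gripper":1},
    {"offset":[-0.05,0.12,0],"yaw":0,"gripper":1},
    {"offset":[0,0,0],"yaw":0,"gripper":1},
    {"offset":[0,0,0],"yaw":0,"gripper":1}
  ]
}}

```text
clock: 9.38
tcp_pos: [0.4866, 0.0869, 0.2033]
ee_rot: [[-0.917, -0.399, 0.0], [-0.399, 0.917, -0.0], [0.0, -0.0, -1.0]]
contact_force: [0.4, 0.1, -0.0]
opening: 0.0001
grasp_force: 0.0
```

```bash
python3 num.py; python3 zoom.py z6
```

```text
9.4333 [0.4871 0.086  0.2032] [0.301  0.0445 1.1124] 0.00022086999787609952
gold 1 u 345 345 v 186 186 mean 345.0 186.0
green 615 u 306 346 v 165 199 mean 322.83 181.52
[337.77470374 193.97861117] [0.48744018 0.08542521 0.20304904]
```

View pics/z6.png

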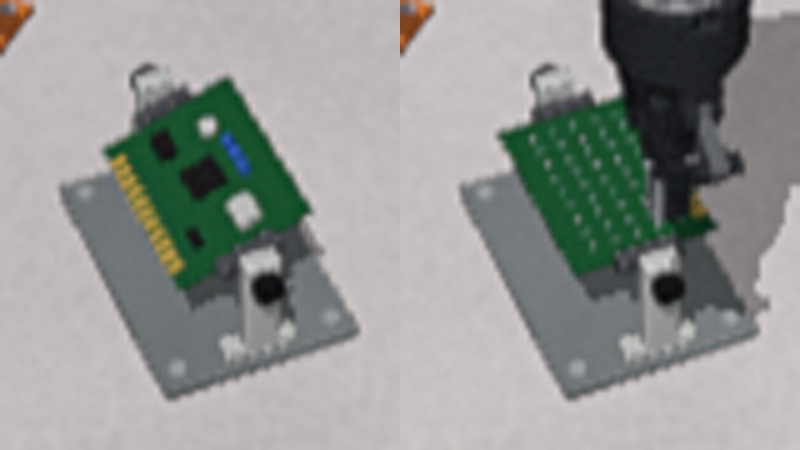

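The board lies level, solder side up. Its corners at (321,200), (305,171.6) and (348,190.6) match about 3.1 rad, the holder hasn't moved and the tool is clear above. Handing in.

```bash
python3 -c "
from plant import robot
print(robot.job_done())"
```

```text
the job is handed in; nothing more can be done
None
```

The board is turned over against its far stop, solder side up, with the holder not visibly moved and the arm clear; the job is handed in, and no verdict came back.

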